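Heft the hardware boxes and tray the full one

TASK

One of the three wooden hardware boxes is full and the other two are nearly empty: going red, then yellow, then blue, tip each box by raising one end about two centimetres for a moment, its other end staying on the bench, to feel which is heavy, and lower it again. Then carry the heavy box to the green tray and lower it in flat and centred, letting go only once it is down. Leave the two light boxes standing where they are and disturb nothing else on the bench.

Things in the scene. Friction and masses are not known exactly. Their poses are not given: they have to be found in the camera images.
- box_red: closed wooden box, 190 (its x) x 80 (y) x 60 mm (z, lid top), red patch on the lid at its -x end; origin: centre of the underside. Two fixed staple-shaped handles on the lid: copper at x = +75 mm, black at x = 0. One box of the three is full, about 0.8 kg, the others nearly empty, about 0.28 kg; they look alike and any colour may be the full one; the contents sit in the middle
- red_pull (a point): centre of the red box's copper end handle: round bar 10 mm thick along box y, 54 mm between legs, 88 mm above the underside, 23 mm free below. Grip it across, jaws closing along the box's x. Raised 18 mm it tips the box 0.1 rad over the edge 170 mm off, and bears 4 to 6 N if full, 1.5 to 2.5 N if empty. A firm grip stops the box swivelling and lifts the far end: grip lightly (10 N), lean the hand with it
- red_carry (a point): centre of the red box's black carrying handle, a bar like the copper one, 88 mm above the underside, over the box's middle; gripped across in the same way
- red_pull_foot (a point): middle of the bottom edge of the red box at the end with the copper bar
- red_heel_foot (a point): middle of the bottom edge of the red box at the opposite end
- box_yellow: closed wooden box, 190 (its x) x 80 (y) x 60 mm (z, lid top), yellow patch on the lid at its -x end; origin: centre of the underside. Two fixed staple-shaped handles on the lid: copper at x = +75 mm, black at x = 0. One box of the three is full, about 0.8 kg, the others nearly empty, about 0.28 kg; they look alike and any colour may be the full one; the contents sit in the middle
- yellow_pull (a point): centre of the yellow box's copper end handle: round bar 10 mm thick along box y, 54 mm between legs, 88 mm above the underside, 23 mm free below. Grip it across, jaws closing along the box's x. Raised 18 mm it tips the box 0.1 rad over the edge 170 mm off, and bears 4 to 6 N if full, 1.5 to 2.5 N if empty. A firm grip stops the box swivelling and lifts the far end: grip lightly (10 N), lean the hand with it
- yellow_carry (a point): centre of the yellow box's black carrying handle, a bar like the copper one, 88 mm above the underside, over the box's middle; gripped across in the same way
- yellow_pull_foot (a point): middle of the bottom edge of the yellow box at the end with the copper bar
- yellow_heel_foot (a point): middle of the bottom edge of the yellow box at the opposite end
- box_blue: closed wooden box, 190 (its x) x 80 (y) x 60 mm (z, lid top), blue patch on the lid at its -x end; origin: centre of the underside. Two fixed staple-shaped handles on the lid: copper at x = +75 mm, black at x = 0. One box of the three is full, about 0.8 kg, the others nearly empty, about 0.28 kg; they look alike and any colour may be the full one; the contents sit in the middle
- blue_pull (a point): centre of the blue box's copper end handle: round bar 10 mm thick along box y, 54 mm between legs, 88 mm above the underside, 23 mm free below. Grip it across, jaws closing along the box's x. Raised 18 mm it tips the box 0.1 rad over the edge 170 mm off, and bears 4 to 6 N if full, 1.5 to 2.5 N if empty. A firm grip stops the box swivelling and lifts the far end: grip lightly (10 N), lean the hand with it
- blue_carry (a point): centre of the blue box's black carrying handle, a bar like the copper one, 88 mm above the underside, over the box's middle; gripped across in the same way
- blue_pull_foot (a point): middle of the bottom edge of the blue box at the end with the copper bar
- blue_heel_foot (a point): middle of the bottom edge of the blue box at the opposite end
- tray: green shallow open tray fixed to the bench, 240 (x) x 130 (y) x 18 mm, walls 6 mm, inside 228 x 118 mm, floor 6 mm thick; origin: centre of the underside. A box fits in lengthwise, either way round, with 19 mm to spare on every side
- tray_floor (a point): centre of the tray's inner floor, 6 mm above the bench; x along the tray's length
- file: bystander, to be left alone: flat steel file, 180 x 18 mm, orange round handle; origin at the centre of its underside (lying along its x)
- screwdriver: bystander, to be left alone: screwdriver, 170 mm, red handle; origin at the centre of its underside (lying along its x)
- sanding_block: bystander, to be left alone: white sanding stick, 110 x 20 x 25 mm; origin at the centre of its underside (lying along its x)
- glue: bystander, to be left alone: white glue bottle, 56 mm across, 120 mm tall; origin at the centre of its underside
- mug: bystander, to be left alone: blue mug, 80 mm across, 90 mm tall; origin at the centre of its underside
- caul: bystander, to be left alone: dark wooden caul, 60 x 160 x 30 mm; origin at the centre of its underside
- polish: bystander, to be left alone: amber jar, 64 mm across, 75 mm tall; origin at the centre of its underside
Mind the look-alikes: they are no part of the job. What is shaped like the box_red but pink or purple is not meant. What is shaped like the box_blue but purple is not meant.

How it is judged:
By the outcome, as a careful person would: the job done as asked, in the order asked, and still so for the second after the job is handed in, with the robot touching nothing.
It also fails if it takes over 72 s, if anything falls off the work surface, if the arm or the gripper's body presses on something with over 40 N, if the wrist force passes 120 N, or if a joint passes its speed limit or range.

ROBOT

A 7-joint arm with a two-finger parallel gripper is mounted at the origin on the work surface. World frame = base frame: x ahead of the robot, y to its left, z up, the work surface at z = 0. Lengths are in m, angles in rad, forces in N, time in s.
With the tool pointing down it reaches from about 0.425 to 0.8 m from the base axis. Payload 8.3 kg.
Tool frame: the origin (TCP) lies at the very end of the fingers, on their centre line; the grasp point (between the pads) lies 19 mm behind it; z points along the fingers, y is the line along which they close (so a half turn about z gives the same grasp; the last joint's range is limited). The gripper opens to 85 mm and grips with 20 to 120 N. Pads are 22 mm wide; open, the fingers measure 114 mm over their backs; the gripper's body (76 mm by 85 mm) begins 54 mm behind the grasp point. The pads swing forward as they close: fully open they stand 13 mm farther back than shut.
Start: joints at [-1.178, 0.383, 0.016, 1.37, -0.006, 1.388, -0.046], TCP at [0.275, 0.561, 0.231] pointing down, gripper open.
Joint ranges: [-2.95, 2.95], [-0.25, 2.06], [-1.52, 1.56], [0.18, 2.33], [-1.44, 4.58], [0.02, 2.06], [-3.01, 3.01]. Speed limits (rad/s): [2.39, 2.39, 3.01, 3.01, 3.14, 3.14, 3.14].

INTERFACE

Orientations are given as a unit quaternion [w, x, y, z].
In Python, from station import env gives the robot as it stands. The module is installed in compiled form; this text tells all that it offers.
- The arm moves only by the tool carry_out, never from a script. Its argument "rows" is a list of rows, each a list of 2 entries, a list of its own where there are three numbers: the shift along the tool's x, y, z each as a share of 150 mm, from -1 to 1, then the turn, a rotation vector about the tool's x, y, z each as a share of pi/4 rad, from -1 to 1. In form: [[[dx, dy, dz], [rx, ry, rz]], ...]. A call has exactly 5 rows; each row is the pose to reach, as a shift and turn from the pose commanded when the call began, along the tool's axes at that moment; what a row does not reach only later rows make up. A row lasts 1/12 s, in which the tool goes at most 41.7 mm and 7.16 degrees, less where a joint would pass 70% of its speed; a pose out of reach is approached as far as the arm can. A call with a number of a shift or a turn outside -1 to 1 is refused whole. A call with a gripper value outside its range is refused whole. "hand" is the opening, from 0 (shut) to 1 (fully open), set as the call begins (left out, the last holds). The fingers move at their own pace and stop on an object; "force" is the grip in N (left out, the last holds). Time passes only in rows, so rows that repeat a pose let the fingers close, or fill a call up. It gives the time, the measured TCP pose, the force, the opening and the grip force at its end, in the units of the state.
- env.state(): the state, without advancing time (a new reading comes with each control period).
- env.get_image(name): name is "side" or "top" or "wrist"; returns the picture (420x560x3 uint8, red, green, blue); there is no depth.
- env.camera_params(name): a dict with "intrinsics" (3x3 intrinsics, pixels), "D" ([k1, k2, p1, p2, k3] as OpenCV has them; the pictures are not rectified), "origin" and "rotation" of the camera in the world. Camera axes: x right, y down, z forward; pixel columns grow to the right and rows downward; lengths in m; the calibration is good to about 2 mm. A picture is of the moment at which its call begins: read the wrist's pose just before it. camera_params takes no time and is no camera call; for the wrist camera it gives the pose at the moment of the call.
- env.hand_in(): hands the job in; it is judged then, once.
The state is a dict: "time_s": time; "joints": joint angles; "dq": joint speeds; "tau": joint torques, N m; "tcp_pos": TCP position; "ee_rot": TCP orientation; "ft_force": force on the tool from outside, world axes, zero at the start; "moment": the same for the moment, N m; "gripper_width": finger opening in m; "gripper_force": force on a finger pad.
Only numpy, scipy, OpenCV 4.12 (cv2) and the standard library are available. Lean on these libraries where they do the work, as an engineer would, in place of code of your own. Each camera call takes 0.05 s, during which the arm holds its last target. There are 200 camera calls.

## Working session

There is one attempt and no reset: what is moved stays moved. The work goes in short steps, Python scripts to look and compute and a tool call to move; the robot and the scene stay as the last step left them, time stands still between calls to the robot, and variables do not carry over. Pictures are saved under pics/ and viewed, at most 10 in all, crops included, and the job is handed in when it is done.

Besides the shell and the picture viewer there is one more tool, called after ">>>" as a command line: name --argument value ..., lists and objects as JSON in quotes. carry_out: Moves the arm, as the interface text tells. Shift numbers are shares of 150 mm and turn numbers shares of pi/4 rad, none past 1 either way. Its arguments: {"type":"object","properties":{"rows":{"type":"array","items":{"type":"array"}},"hand":{"type":"number"},"force":{"type":"number"}},"required":["rows"]}

```bash
mkdir -p pics; python3 - <<'E'
from station import env
import cv2
s=env.state();print({k:s[k] for k in ['time_s','tcp_pos','ee_rot','ft_force','gripper_width']})
for n in['top','side']:
    p=env.camera_params(n);print(n,p)
    cv2.imwrite(f'pics/{n}0.png',env.get_image(n)[:,:,::-1])
E
```

```text
{'time_s': 0.0, 'tcp_pos': array([0.27484179, 0.56077637, 0.23026912]), 'ee_rot': array([-2.12672204e-04,  2.25880231e-01,  9.74154593e-01, -9.50822680e-04]), 'ft_force': array([-0.23356676, -0.24097941,  0.47173877]), 'gripper_width': 0.08543167031450422}
top {'intrinsics': array([[469.92721148,   0.        , 276.50391257],
       [  0.        , 469.92721148, 210.03498079],
       [  0.        ,   0.        ,   1.        ]]), 'D': array([-0.16414466,  0.        ,  0.        ,  0.        ,  0.        ]), 'origin': array([0.40062668, 0.07888846, 1.30096495]), 'rotation': array([ 0.03088517, -0.69550835,  0.71730491, -0.02806958])}
side {'intrinsics': array([[404.39126684,   0.        , 278.18292167],
       [  0.        , 404.39126684, 212.31461069],
       [  0.        ,   0.        ,   1.        ]]), 'D': array([-0.09737057,  0.        ,  0.        ,  0.        ,  0.        ]), 'origin': array([0.46466495, 1.1673519 , 0.68237484]), 'rotation': array([-6.46915847e-04, -2.06238639e-02,  8.59714116e-01, -5.10358577e-01])}
```

View pics/top0.png

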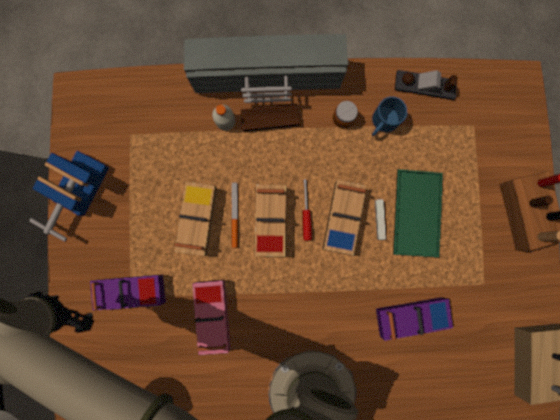

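View pics/side0.png

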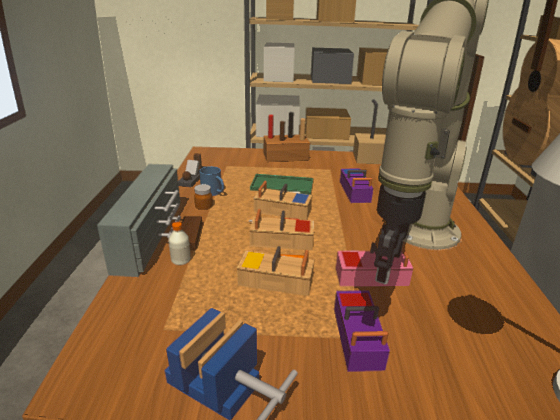

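The top view shows yellow at about (196,218) with its copper bar on the near side. Red is at (271,220) and blue at (346,218), both with copper on the far side, and the tray is at (418,213). The purple and pink boxes nearer the robot are the look-alikes. I'll make an orthophoto of the box strip and measure from it.

```bash
cat > h.py <<'E'
from station import env
import cv2, numpy as np
from scipy.spatial.transform import Rotation as R
def Rq(q): return R.from_quat([q[1],q[2],q[3],q[0]])
def project(p,X):
    Rc=Rq(p['rotation']).as_matrix(); t=-Rc.T@p['origin']
    return cv2.projectPoints(np.float64(X).reshape(-1,3),cv2.Rodrigues(Rc.T)[0],t,p['intrinsics'],p['D'])[0].reshape(-1,2)
def unproj(p,uv,z):
    n=cv2.undistortPoints(np.float64(uv).reshape(-1,1,2),p['intrinsics'],p['D']).reshape(-1,2)
    d=Rq(p['rotation']).apply(np.c_[n,np.ones(len(n))])
    return p['origin']+d*((z-p['origin'][2])/d[:,2])[:,None]
def ortho(img,p,x0,x1,y0,y1,z,s):  # up=+x, left=+y ; s px per m
    h,w=int((x1-x0)*s),int((y1-y0)*s)
    r,c=np.mgrid[0:h,0:w]
    X=np.stack([x1-r/s,y1-c/s,np.full(r.shape,z)],-1)
    m=project(p,X).reshape(h,w,2).astype(np.float32)
    return cv2.remap(img,m[...,0],m[...,1],cv2.INTER_CUBIC)
E
python3 - <<'E'
from h import *
p=env.camera_params('top');I=cv2.imread('pics/top0.png')
o=ortho(I,p,.34,.63,-.37,.40,.06,1000)
print(o.shape);cv2.imwrite('pics/ortho.png',o)
hsv=cv2.cvtColor(I,cv2.COLOR_BGR2HSV)
for n,(lo,hi),z in[('red',((0,180,80),(6,255,255)),.06),('yel',((23,180,120),(32,255,255)),.06),('blue',((105,150,80),(118,255,255)),.06),('green',((65,120,30),(90,255,255)),.012)]:
    m=cv2.inRange(hsv,lo,hi);m[:160]=0;m[270:]=0;m[:,:160]=0;m[:,455:]=0
    k,l,st,ce=cv2.connectedComponentsWithStats(m);i=1+np.argmax(st[1:,4])
    ct=np.argwhere(l==i)[:,::-1].astype(np.float32)
    W=unproj(p,ct,z)[:,:2]
    print(n,st[i],ce[i],W.mean(0),cv2.minAreaRect((W*1000).astype(np.float32)))
E
```

```text
(290, 770, 3)
red [257 236  26  16 381] [269.28346457 243.42519685] [0.4167107  0.10398248] ((416.5063781738281, 103.43522644042969), (66.00135040283203, 39.53692626953125), 88.27046203613281)
yel [198 189   2   2   3] [198.33333333 189.33333333] [0.56647474 0.28957284] ((566.03662109375, 289.1286315917969), (2.702258586883545, 2.696683406829834), 89.18558502197266)
blue [328 231  25  18 321] [340.37383178 239.62305296] [ 0.42071451 -0.08416209] ((420.62554931640625, -83.9727554321289), (61.40517807006836, 36.34715270996094), 76.83390045166016)
green [395 241  11  13  30] [398.53333333 249.4       ] [ 0.38882878 -0.25142496] ((390.5941467285156, -249.41334533691406), (37.18016052246094, 23.78044319152832), 43.28691864013672)
```

View pics/ortho.png

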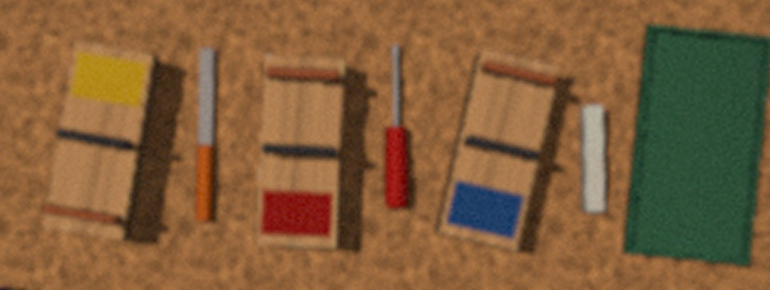

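The orthophoto scale is 1 px/mm with x = 0.63−r/1000 and y = 0.40−c/1000.

| Item | Centre px | Copper px |
|---|---|---|
| Red box | (301,152) | (305,72) |
| Yellow box | (98,140) | (82,214) |
| Blue box | (502,150) | (521,72) |

The tray's left and upper outline is at (648,26), (625,250) and (750,265).

```bash
cat >> h.py <<'E'
PULL={'red':([.553,.095],-.043),'yellow':([.416,.314],-.21),'blue':([.553,-.117],-.216)}
def tool(yaw,lean=0.):
    """tool y along yaw, z down; lean = rotation about world axis horizontal, 90deg left of yaw (positive: y axis dips)"""
    y=np.array([np.cos(yaw),np.sin(yaw),0]);z=np.array([0,0,-1.]);x=np.cross(y,z)
    h=np.array([-y[1],y[0],0])
    return R.from_rotvec(h*lean)*R.from_matrix(np.c_[x,y,z])
def plan(pos,Rt,cur=None):
    s=env.state();p0,R0=(s['tcp_pos'],Rq(s['ee_rot'])) if cur is None else cur
    d=R0.inv().apply(np.array(pos)-p0)/.15; r=(R0.inv()*Rt).as_rotvec()/(np.pi/4)
    print('t',round(s['time_s'],2),'tcp',s['tcp_pos'].round(4),'F',s['ft_force'].round(2),'w',round(s['gripper_width'],4))
    print('shift',d.round(3),'turn',r.round(3))
E
python3 -c "
from h import *
plan([.553,.095,.20],tool(-.043))"
```

```text
t 0.1 tcp [0.2749 0.5608 0.2304] F [-0.36  0.3  -0.41] w 0.0854
shift [-3.032 -1.972  0.206] turn [-2.000e-03  1.000e-03  1.474e+00]
```

>>> carry_out --rows '[[[-0.15, -0.1, 0.01], [0, 0, 0.12]], [[-0.37, -0.24, 0.02], [0, 0, 0.27]], [[-0.6, -0.39, 0.04], [0, 0, 0.42]], [[-0.83, -0.54, 0.05], [0, 0, 0.58]], [[-1, -0.65, 0.06], [0, 0, 0.7]]]' --hand 0.6

```text
time_s: 0.52
tcp_pos: [0.3688, 0.4039, 0.2218]
ee_rot: [0.0, 0.486, 0.874, -0.001]
ft_force: [0.8, -0.1, 0.2]
gripper_width: 0.0511
gripper_force: 0.0
```

```bash
python3 -c "
from h import *
plan([.553,.095,.20],tool(-.043))"
```

```text
t 0.52 tcp [0.3688 0.4039 0.2218] F [ 0.79 -0.1   0.24] w 0.0511
shift [-2.397 -0.043  0.149] turn [-0.001  0.002  0.762]
```

>>> carry_out --rows '[[[-0.2, 0, 0.02], [0, 0, 0.14]], [[-0.4, 0, 0.04], [0, 0, 0.28]], [[-0.6, 0, 0.05], [0, 0, 0.42]], [[-0.8, -0.01, 0.06], [0, 0, 0.55]], [[-1, -0.02, 0.06], [0, 0, 0.65]]]'

```text
time_s: 0.93
tcp_pos: [0.4448, 0.2778, 0.2126]
ee_rot: [-0.0, 0.689, 0.724, -0.001]
ft_force: [0.4, 1.2, 0.4]
gripper_width: 0.0515
gripper_force: 0.0
```

```bash
python3 -c "
from h import *
plan([.553,.095,.20],tool(-.043))"
```

```text
t 0.93 tcp [0.4448 0.2778 0.2126] F [0.35 1.19 0.39] w 0.0515
shift [-1.253  0.66   0.084] turn [-0.001  0.001  0.118]
```

>>> carry_out --rows '[[[-0.24, 0.12, 0.02], [0, 0, 0.04]], [[-0.48, 0.25, 0.04], [0, 0, 0.08]], [[-0.71, 0.37, 0.06], [0, 0, 0.11]], [[-0.93, 0.48, 0.07], [0, 0, 0.11]], [[-1, 0.53, 0.07], [0, 0, 0.11]]]'

```text
time_s: 1.35
tcp_pos: [0.5339, 0.1269, 0.2024]
ee_rot: [0.001, 0.721, 0.693, -0.001]
ft_force: [0.0, -0.2, 0.2]
gripper_width: 0.0513
gripper_force: 0.0
```

>>> carry_out --rows '[[[-0.12, 0.07, 0], [0, 0, 0]], [[-0.18, 0.1, 0], [0, 0, 0]], [[-0.18, 0.1, 0], [0, 0, 0]], [[-0.18, 0.1, 0], [0, 0, 0]], [[-0.18, 0.1, 0], [0, 0, 0]]]'

```text
time_s: 1.77
tcp_pos: [0.5457, 0.1081, 0.2026]
ee_rot: [-0.0, 0.718, 0.696, -0.0]
ft_force: [0.2, 0.3, 0.0]
gripper_width: 0.0508
gripper_force: 0.0
```

```bash
python3 -c "
from h import *
plan([.553,.095,.20],tool(-.043))
p=env.camera_params('wrist');I=env.get_image('wrist')[:,:,::-1].copy()
print(p['origin'])
for q in ([.553,.095,.088],[.477,.0985,.088]): print(project(p,q))
cv2.imwrite('pics/w1.png',I)"
```

```text
t 1.77 tcp [0.5457 0.1081 0.2026] F [0.18 0.26 0.04] w 0.0508
shift [-0.086  0.051  0.017] turn [-0.001 -0.001  0.017]
[0.54868835 0.18865265 0.34586489]
[[287.54890833 222.19033594]]
[[203.45307208 220.81710848]]
```

View pics/w1.png

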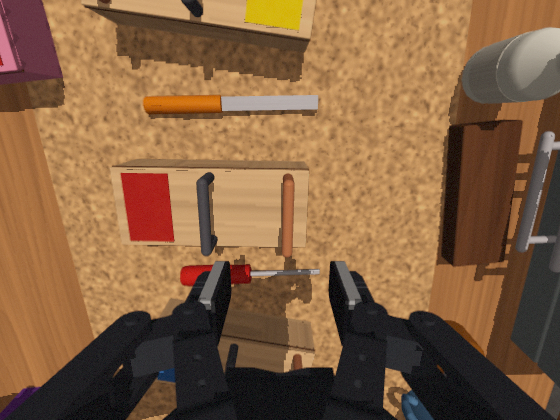

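Wrist view: the red box's copper bar runs (289,178)–(288,253) and its black bar (207,178)–(208,250).

```bash
python3 -c "
from h import *
p=env.camera_params('wrist')
W=unproj(p,[[289,179],[288,252],[207,178],[208,250]],.088);print(W.round(4))
plan([.553,.095,.067],tool(-.043))"
```

```text
[[0.5551 0.1348 0.088 ]
 [0.5528 0.0655 0.088 ]
 [0.4843 0.1377 0.088 ]
 [0.4781 0.0696 0.088 ]]
t 1.82 tcp [0.5457 0.1083 0.2026] F [ 0.05 -1.09 -0.37] w 0.0511
shift [-0.088  0.052  0.904] turn [-0.001 -0.001  0.018]
```

>>> carry_out --rows '[[[-0.03, 0.03, 0.15], [0, 0, 0.02]], [[-0.07, 0.053, 0.35], [0, 0, 0.02]], [[-0.07, 0.053, 0.55], [0, 0, 0.02]], [[-0.07, 0.053, 0.7], [0, 0, 0.02]], [[-0.07, 0.053, 0.8], [0, 0, 0.02]]]'

```text
time_s: 2.23
tcp_pos: [0.5521, 0.0971, 0.0801]
ee_rot: [-0.001, 0.723, 0.691, -0.001]
ft_force: [-0.5, -0.0, -1.2]
gripper_width: 0.0514
gripper_force: 0.0
```

```bash
python3 -c "
from h import *
plan([.5535,.098,.069],tool(-.043))"
```

```text
t 2.23 tcp [0.5521 0.0971 0.0801] F [-0.53 -0.01 -1.16] w 0.0514
shift [0.006 0.009 0.074] turn [-0.004  0.001 -0.003]
```

>>> carry_out --rows '[[[0, 0.01, 0.03], [0, 0, 0]], [[0, 0.01, 0.07], [0, 0, 0]], [[0, 0.01, 0.07], [0, 0, 0]], [[0, 0.01, 0.07], [0, 0, 0]], [[0, 0.01, 0.07], [0, 0, 0]]]'

```text
time_s: 2.65
tcp_pos: [0.5563, 0.0961, 0.0735]
ee_rot: [0.0, 0.724, 0.69, 0.001]
ft_force: [0.7, 0.1, 0.4]
gripper_width: 0.0513
gripper_force: 0.0
```

>>> carry_out --rows '[[[0, 0, 0], [0, 0, 0]], [[0, 0, 0], [0, 0, 0]], [[0, 0, 0], [0, 0, 0]], [[0, 0, 0], [0, 0, 0]], [[0, 0, 0], [0, 0, 0]]]' --hand 0.0 --force 10

```text
time_s: 3.07
tcp_pos: [0.555, 0.0958, 0.0726]
ee_rot: [-0.0, 0.724, 0.69, -0.0]
ft_force: [-5.1, 0.8, 5.8]
gripper_width: 0.0087
gripper_force: 19.5
```

>>> carry_out --rows '[[[0, 0, 0], [0, 0, 0]], [[0, 0, 0], [0, 0, 0]], [[0, 0, 0], [0, 0, 0]], [[0, 0, 0], [0, 0, 0]], [[0, 0, 0], [0, 0, 0]]]'

```text
time_s: 3.48
tcp_pos: [0.555, 0.0958, 0.0726]
ee_rot: [-0.0, 0.724, 0.69, -0.0]
ft_force: [-5.0, 0.5, 5.8]
gripper_width: 0.0092
gripper_force: 19.5
```

```bash
python3 -c "
from h import *
s=env.state();print(s['ft_force'],s['moment'],s['gripper_force'],s['tcp_pos'])
# rigid tip about heel edge, a rad; cols: shift in tool axes (shares) and turn
for a in (.035,.07,.105):
    yaw=-.045;d=np.array([np.cos(yaw),np.sin(yaw),0]);h=np.array([-d[1],d[0],0])
    Rr=R.from_rotvec(-h*a); v=.17*d+np.array([0,0,.0726]); R0=tool(yaw)
    print(a,(R0.inv().apply(Rr.apply(v)-v)/.15).round(3),((R0.inv()*Rr*R0).as_rotvec()/(np.pi/4)).round(3))
"
```

```text
[-5.02472817  0.51714275  5.82281425] [-0.02576165  0.9884985   0.01396832] 19.54735815525055 [0.55500328 0.09577713 0.07259399]
0.035 [-0.    -0.018 -0.039] [-0.045  0.     0.   ]
0.07 [-0.    -0.037 -0.078] [-0.089  0.     0.   ]
0.105 [-0.    -0.057 -0.116] [-0.134  0.     0.   ]
```

>>> carry_out --rows '[[[0, -0.007, -0.015], [-0.017, 0, 0]], [[0, -0.015, -0.032], [-0.037, 0, 0]], [[0, -0.025, -0.053], [-0.061, 0, 0]], [[0, -0.034, -0.072], [-0.083, 0, 0]], [[0, -0.042, -0.09], [-0.103, 0, 0]]]'

```text
time_s: 3.9
tcp_pos: [0.5487, 0.0959, 0.0859]
ee_rot: [0.03, 0.723, 0.69, 0.028]
ft_force: [0.2, -0.3, -3.8]
gripper_width: 0.0091
gripper_force: 19.7
```

>>> carry_out --rows '[[[0, -0.007, -0.013], [-0.016, 0, 0]], [[0, -0.013, -0.026], [-0.029, 0, 0]], [[0, -0.013, -0.026], [-0.029, 0, 0]], [[0, -0.013, -0.026], [-0.029, 0, 0]], [[0, -0.013, -0.026], [-0.029, 0, 0]]]'

```text
time_s: 4.32
tcp_pos: [0.5468, 0.0961, 0.0894]
ee_rot: [0.037, 0.723, 0.689, 0.036]
ft_force: [0.9, -0.2, -4.6]
gripper_width: 0.0087
gripper_force: 19.7
```

```bash
python3 -c "
from h import *
s=env.state();print(s['ft_force'],s['moment'],s['gripper_force'],s['tcp_pos'])
cv2.imwrite('pics/s1.png',env.get_image('side')[120:300,180:380,::-1].repeat(3,0).repeat(3,1))"
```

```text
[ 0.9332593  -0.1713874  -4.62365961] [-0.02308761  0.20553792 -0.00327373] 19.710161089897156 [0.54680963 0.09610815 0.08940587]
```

View pics/s1.png

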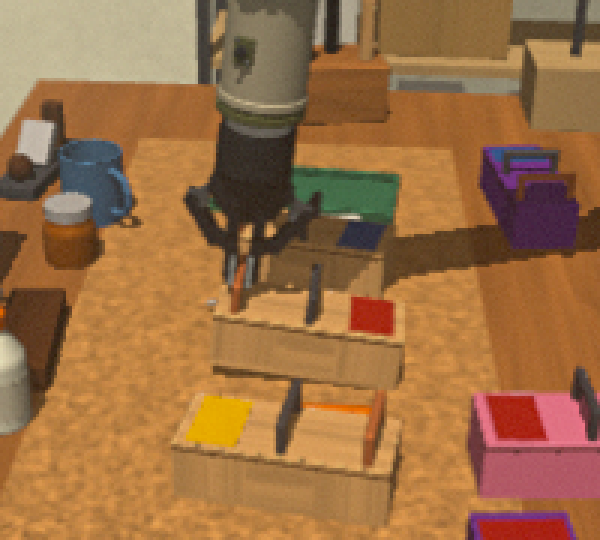

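It shows the red box tipped: its copper end at about (225,350) is off the cork and its heel at (400,385) is on it. The load is 4.6 N, so red looks full. I'll lower it.

```bash
python3 -c "
from h import *
plan([.555,.0958,.073],tool(-.045))"
```

```text
t 4.37 tcp [0.5469 0.0961 0.0893] F [-0.04  0.65 -3.87] w 0.0092
shift [0.001 0.043 0.114] turn [ 0.131  0.    -0.003]
```

>>> carry_out --rows '[[[0, 0.007, 0.019], [0.022, 0, 0]], [[0, 0.015, 0.04], [0.046, 0, 0]], [[0, 0.023, 0.061], [0.07, 0, 0]], [[0, 0.03, 0.08], [0.092, 0, 0]], [[0, 0.037, 0.097], [0.111, 0, 0]]]'

```text
time_s: 4.78
tcp_pos: [0.5541, 0.0956, 0.0748]
ee_rot: [0.005, 0.724, 0.69, 0.005]
ft_force: [0.3, 0.2, -3.1]
gripper_width: 0.0092
gripper_force: 19.8
```

>>> carry_out --rows '[[[0, 0.003, 0.01], [0.01, 0, 0]], [[0, 0.006, 0.018], [0.02, 0, 0]], [[0, 0.006, 0.018], [0.02, 0, 0]], [[0, 0.006, 0.018], [0.02, 0, 0]], [[0, 0.006, 0.018], [0.02, 0, 0]]]'

```text
time_s: 5.2
tcp_pos: [0.5549, 0.0957, 0.0729]
ee_rot: [0.0, 0.724, 0.69, 0.0]
ft_force: [1.1, -0.3, -3.7]
gripper_width: 0.009
gripper_force: 19.8
```

>>> carry_out --rows '[[[0, 0, 0], [0, 0, 0]], [[0, 0, 0], [0, 0, 0]], [[0, 0, 0], [0, 0, 0]], [[0, 0, 0], [0, 0, 0]], [[0, 0, 0], [0, 0, 0]]]' --hand 0.6

```text
time_s: 5.62
tcp_pos: [0.5551, 0.0958, 0.0733]
ee_rot: [0.0, 0.724, 0.69, 0.001]
ft_force: [-0.9, -0.4, 0.6]
gripper_width: 0.0511
gripper_force: 0.0
```

```bash
python3 -c "
from h import *
plan([.555,.0958,.20],tool(-.045))"
```

```text
t 5.62 tcp [0.5551 0.0958 0.0733] F [-0.87 -0.42  0.62] w 0.0511
shift [ 0.     0.    -0.845] turn [ 0.002 -0.    -0.003]
```

>>> carry_out --rows '[[[0, 0, -0.1], [0, 0, 0]], [[0, 0, -0.3], [0, 0, 0]], [[0, 0, -0.55], [0, 0, 0]], [[0, 0, -0.75], [0, 0, 0]], [[0, 0, -0.85], [0, 0, 0]]]'

```text
time_s: 6.03
tcp_pos: [0.5565, 0.0957, 0.205]
ee_rot: [0.002, 0.724, 0.69, 0.003]
ft_force: [0.9, 0.0, -0.5]
gripper_width: 0.0511
gripper_force: 0.0
```

```bash
python3 -c "
from h import *
plan([.416,.314,.20],tool(-.21))"
```

```text
t 6.03 tcp [0.5565 0.0957 0.205 ] F [ 0.87  0.02 -0.48] w 0.0511
shift [ 1.409 -1.005  0.03 ] turn [ 0.008 -0.003  0.207]
```

>>> carry_out --rows '[[[0.12, -0.09, 0], [0, 0, 0.04]], [[0.32, -0.23, 0.01], [0, 0, 0.09]], [[0.53, -0.38, 0.02], [0, 0, 0.14]], [[0.74, -0.53, 0.03], [0, 0, 0.18]], [[0.95, -0.68, 0.03], [0, 0, 0.207]]]'

```text
time_s: 6.45
tcp_pos: [0.4585, 0.2439, 0.1959]
ee_rot: [0.0, 0.778, 0.628, 0.0]
ft_force: [1.0, 0.8, 0.9]
gripper_width: 0.0512
gripper_force: 0.0
```

```bash
python3 -c "
from h import *
plan([.416,.314,.20],tool(-.21))"
```

```text
t 6.45 tcp [0.4585 0.2439 0.1959] F [0.98 0.81 0.92] w 0.0512
shift [ 0.397 -0.375 -0.028] turn [ 0.001 -0.    -0.003]
```

>>> carry_out --rows '[[[0.15, -0.14, 0], [0, 0, 0]], [[0.3, -0.28, 0], [0, 0, 0]], [[0.39, -0.37, 0], [0, 0, 0]], [[0.39, -0.37, 0], [0, 0, 0]], [[0.39, -0.37, 0], [0, 0, 0]]]'

```text
time_s: 6.87
tcp_pos: [0.4168, 0.3127, 0.1959]
ee_rot: [0.0, 0.776, 0.63, 0.0]
ft_force: [-0.1, -1.6, 0.1]
gripper_width: 0.0513
gripper_force: 0.0
```

```bash
python3 -c "
from h import *
plan([.416,.314,.069],tool(-.21))
p=env.camera_params('wrist');I=env.get_image('wrist')[:,:,::-1].copy()
import pickle;pickle.dump(p,open('w2.pkl','wb'));cv2.imwrite('pics/w2.png',I)"
```

```text
t 6.87 tcp [0.4168 0.3127 0.1959] F [-0.09 -1.59  0.06] w 0.0513
shift [ 0.007 -0.008  0.846] turn [ 0.001 -0.     0.004]
```

View pics/w2.png

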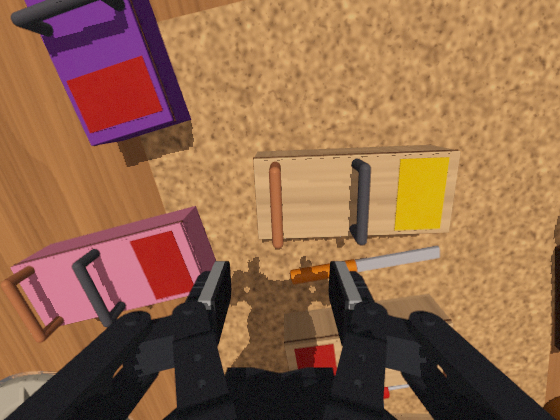

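Wrist view: the yellow box's copper bar runs (276,167)–(278,244) and its black bar (361,165)–(362,239). The lid edge is tilted about 2° to the hand.

```bash
python3 -c "
from h import *
import pickle;p=pickle.load(open('w2.pkl','rb'))
W=unproj(p,[[276,167],[278,243],[361,165],[362,239]],.088);print(W.round(4))
a=(W[0]+W[1])/2;b=(W[2]+W[3])/2;d=b-a;print(a,b,np.hypot(*d[:2]),np.arctan2(d[1],d[0]),np.arctan2(*(W[1]-W[0])[:2]), np.arctan2(*(W[3]-W[2])[:2]))"
```

```text
[[0.4223 0.3507 0.088 ]
 [0.4098 0.2831 0.088 ]
 [0.4917 0.3379 0.088 ]
 [0.4845 0.2714 0.088 ]]
[0.41604161 0.31690445 0.088     ] [0.48810753 0.3046664  0.088     ] 0.07309765684257319 -0.1682127255953839 -2.957944319947459 -3.0327307368667045
```

>>> carry_out --rows '[[[0.01, -0.005, 0.15], [0, 0, -0.02]], [[0.02, -0.005, 0.35], [0, 0, -0.045]], [[0.02, -0.005, 0.53], [0, 0, -0.045]], [[0.02, -0.005, 0.65], [0, 0, -0.045]], [[0.02, -0.005, 0.73], [0, 0, -0.045]]]'

```text
time_s: 7.33
tcp_pos: [0.4178, 0.3122, 0.0841]
ee_rot: [0.001, 0.767, 0.642, -0.001]
ft_force: [-0.1, 0.1, 0.1]
gripper_width: 0.0514
gripper_force: 0.0
```

```bash
python3 -c "
from h import *
plan([.416,.316,.071],tool(-.175))"
```

```text
t 7.33 tcp [0.4178 0.3122 0.0841] F [-0.11  0.09  0.1 ] w 0.0514
shift [ 0.023 -0.016  0.087] turn [-0.     0.003 -0.003]
```

>>> carry_out --rows '[[[0.01, -0.01, 0.03], [0, 0, 0]], [[0.02, -0.015, 0.07], [0, 0, 0]], [[0.02, -0.015, 0.085], [0, 0, 0]], [[0.02, -0.015, 0.085], [0, 0, 0]], [[0.02, -0.015, 0.085], [0, 0, 0]]]'

```text
time_s: 7.75
tcp_pos: [0.4164, 0.3182, 0.0743]
ee_rot: [0.0, 0.766, 0.643, 0.001]
ft_force: [0.7, 0.8, -0.5]
gripper_width: 0.0508
gripper_force: 0.0
```

>>> carry_out --rows '[[[0, 0, 0], [0, 0, 0]], [[0, 0, 0], [0, 0, 0]], [[0, 0, 0], [0, 0, 0]], [[0, 0, 0], [0, 0, 0]], [[0, 0, 0], [0, 0, 0]]]' --hand 0.0 --force 10

```text
time_s: 8.17
tcp_pos: [0.416, 0.3183, 0.074]
ee_rot: [0.0, 0.766, 0.643, 0.001]
ft_force: [0.1, 0.2, 2.4]
gripper_width: 0.0095
gripper_force: 19.6
```

>>> carry_out --rows '[[[0, 0, 0], [0, 0, 0]], [[0, 0, 0], [0, 0, 0]], [[0, 0, 0], [0, 0, 0]], [[0, 0, 0], [0, 0, 0]], [[0, 0, 0], [0, 0, 0]]]'

```text
time_s: 8.58
tcp_pos: [0.416, 0.3182, 0.074]
ee_rot: [0.0, 0.766, 0.643, 0.001]
ft_force: [-1.4, -0.9, 5.8]
gripper_width: 0.0091
gripper_force: 19.8
```

>>> carry_out --rows '[[[0, 0.007, -0.015], [0.017, 0, 0]], [[0, 0.015, -0.032], [0.037, 0, 0]], [[0, 0.025, -0.053], [0.061, 0, 0]], [[0, 0.034, -0.072], [0.083, 0, 0]], [[0, 0.042, -0.09], [0.103, 0, 0]]]'

```text
time_s: 9.0
tcp_pos: [0.4225, 0.3167, 0.0873]
ee_rot: [-0.031, 0.766, 0.642, -0.026]
ft_force: [0.4, 0.7, -2.3]
gripper_width: 0.0087
gripper_force: 19.6
```

>>> carry_out --rows '[[[0, 0.007, -0.013], [0.016, 0, 0]], [[0, 0.013, -0.026], [0.029, 0, 0]], [[0, 0.013, -0.028], [0.029, 0, 0]], [[0, 0.013, -0.028], [0.029, 0, 0]], [[0, 0.013, -0.028], [0.029, 0, 0]]]'

```text
time_s: 9.42
tcp_pos: [0.4243, 0.3164, 0.0909]
ee_rot: [-0.039, 0.765, 0.642, -0.033]
ft_force: [0.7, -0.4, -2.0]
gripper_width: 0.0094
gripper_force: 19.6
```

```bash
python3 -c "
from h import *
s=env.state();print(s['ft_force'],s['moment'])
plan([.416,.318,.073],tool(-.175))
cv2.imwrite('pics/s2.png',env.get_image('side'))"
```

```text
[ 0.7200875  -0.35236489 -1.95093625] [-0.01782457 -0.24558966  0.03211918]
t 9.42 tcp [0.4243 0.3164 0.0909] F [ 0.72 -0.35 -1.95] w 0.0094
shift [ 0.001 -0.044  0.125] turn [-0.131  0.     0.   ]
```

Yellow bears about 2 N, so it is light. I'll lower it.

>>> carry_out --rows '[[[0, -0.007, 0.019], [-0.022, 0, 0]], [[0, -0.015, 0.04], [-0.046, 0, 0]], [[0, -0.023, 0.061], [-0.07, 0, 0]], [[0, -0.03, 0.081], [-0.092, 0, 0]], [[0, -0.037, 0.1], [-0.111, 0, 0]]]'

```text
time_s: 9.88
tcp_pos: [0.4166, 0.318, 0.0764]
ee_rot: [-0.005, 0.766, 0.643, -0.005]
ft_force: [0.4, -0.6, -1.3]
gripper_width: 0.0088
gripper_force: 19.6
```

>>> carry_out --rows '[[[0, -0.003, 0.01], [-0.01, 0, 0]], [[0, -0.007, 0.021], [-0.02, 0, 0]], [[0, -0.007, 0.025], [-0.02, 0, 0]], [[0, -0.007, 0.025], [-0.02, 0, 0]], [[0, -0.007, 0.025], [-0.02, 0, 0]]]'

```text
time_s: 10.3
tcp_pos: [0.4157, 0.3183, 0.0739]
ee_rot: [-0.0, 0.766, 0.643, 0.0]
ft_force: [-5.1, -3.3, 9.5]
gripper_width: 0.0093
gripper_force: 20.6
```

>>> carry_out --rows '[[[0, 0, 0], [0, 0, 0]], [[0, 0, 0], [0, 0, 0]], [[0, 0, 0], [0, 0, 0]], [[0, 0, 0], [0, 0, 0]], [[0, 0, 0], [0, 0, 0]]]' --hand 0.6

```text
time_s: 10.72
tcp_pos: [0.4163, 0.318, 0.0729]
ee_rot: [-0.0, 0.766, 0.643, -0.0]
ft_force: [0.0, -0.5, -0.3]
gripper_width: 0.051
gripper_force: 0.0
```

>>> carry_out --rows '[[[0, 0, -0.1], [0, 0, 0]], [[0, 0, -0.3], [0, 0, 0]], [[0, 0, -0.55], [0, 0, 0]], [[0, 0, -0.75], [0, 0, 0]], [[0, 0, -0.85], [0, 0, 0]]]'

```text
time_s: 11.13
tcp_pos: [0.4176, 0.3188, 0.2048]
ee_rot: [-0.0, 0.766, 0.643, 0.003]
ft_force: [0.5, 0.8, -0.1]
gripper_width: 0.0511
gripper_force: 0.0
```

```bash
python3 -c "
from h import *
plan([.553,-.117,.20],tool(-.2))"
```

```text
t 11.13 tcp [0.4176 0.3188 0.2048] F [ 0.46  0.81 -0.06] w 0.0511
shift [-2.704  1.394  0.024] turn [ 0.004 -0.006  0.032]
```

>>> carry_out --rows '[[[-0.12, 0.06, 0], [0, 0, 0]], [[-0.34, 0.17, 0], [0, 0, 0]], [[-0.56, 0.28, 0.01], [0, 0, 0.01]], [[-0.78, 0.4, 0.02], [0, 0, 0.02]], [[-1, 0.51, 0.02], [0, 0, 0.03]]]'

```text
time_s: 11.55
tcp_pos: [0.4658, 0.1552, 0.1973]
ee_rot: [-0.0, 0.774, 0.634, 0.0]
ft_force: [0.5, 0.0, 0.3]
gripper_width: 0.0512
gripper_force: 0.0
```

>>> carry_out --rows '[[[-0.22, 0.11, 0], [0, 0, 0]], [[-0.44, 0.22, 0], [0, 0, 0]], [[-0.66, 0.33, 0], [0, 0, 0]], [[-0.85, 0.45, 0], [0, 0, 0]], [[-1, 0.53, 0], [0, 0, 0]]]'

```text
time_s: 11.97
tcp_pos: [0.5145, -0.0091, 0.1978]
ee_rot: [0.0, 0.774, 0.633, 0.0]
ft_force: [-0.3, 0.6, 0.6]
gripper_width: 0.0514
gripper_force: 0.0
```

```bash
python3 -c "
from h import *
plan([.553,-.117,.20],tool(-.2))"
```

```text
t 11.97 tcp [ 0.5145 -0.0091  0.1978] F [-0.26  0.57  0.6 ] w 0.0514
shift [-0.654  0.395 -0.014] turn [ 0.001  0.    -0.001]
```

>>> carry_out --rows '[[[-0.2, 0.12, 0], [0, 0, 0]], [[-0.4, 0.24, 0], [0, 0, 0]], [[-0.57, 0.35, 0], [0, 0, 0]], [[-0.63, 0.38, 0], [0, 0, 0]], [[-0.63, 0.38, 0], [0, 0, 0]]]'

```text
time_s: 12.38
tcp_pos: [0.5511, -0.1135, 0.1973]
ee_rot: [0.001, 0.775, 0.632, -0.001]
ft_force: [0.3, 0.4, -0.4]
gripper_width: 0.0509
gripper_force: 0.0
```

```bash
python3 -c "
from h import *
plan([.553,-.117,.071],tool(-.2))
p=env.camera_params('wrist');I=env.get_image('wrist')[:,:,::-1].copy()
import pickle;pickle.dump(p,open('w3.pkl','wb'));cv2.imwrite('pics/w3.png',I)"
```

```text
t 12.38 tcp [ 0.5511 -0.1135  0.1973] F [ 0.26  0.43 -0.39] w 0.0509
shift [-0.019  0.017  0.842] turn [ 0.     0.003 -0.005]
```

View pics/w3.png

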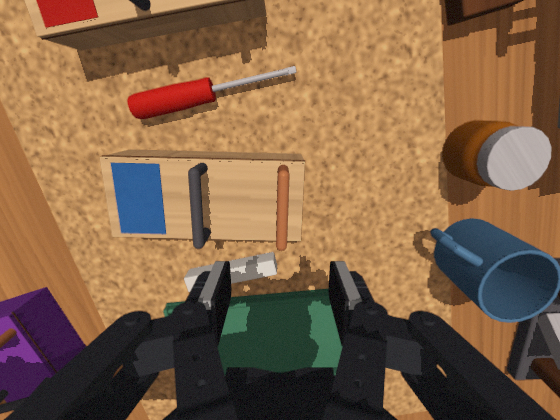

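Wrist view: the blue box's copper bar runs (283,170)–(282,246) and its black bar (196,170)–(200,243).

```bash
python3 -c "
from h import *
import pickle;p=pickle.load(open('w3.pkl','rb'))
W=unproj(p,[[283,170],[282,246],[196,170],[200,243]],.088)
a=(W[0]+W[1])/2;b=(W[2]+W[3])/2;d=a-b;print(a,b,np.hypot(*d[:2]),np.arctan2(d[1],d[0]))
plan([a[0],a[1],.071],tool(-.21))"
```

```text
[ 0.55419768 -0.11358082  0.088     ] [ 0.48225602 -0.09724746  0.088     ] 0.07377249514981568 -0.2232516719709851
t 12.43 tcp [ 0.551  -0.1109  0.1972] F [ 0.17 -0.   -0.28] w 0.0512
shift [-0.013  0.025  0.841] turn [-0.001  0.001  0.011]
```

>>> carry_out --rows '[[[-0.01, 0.02, 0.15], [0, 0, 0.02]], [[-0.01, 0.02, 0.35], [0, 0, 0.02]], [[-0.01, 0.02, 0.53], [0, 0, 0.02]], [[-0.01, 0.02, 0.65], [0, 0, 0.02]], [[-0.01, 0.02, 0.73], [0, 0, 0.02]]]'

```text
time_s: 12.85
tcp_pos: [0.5526, -0.1088, 0.0856]
ee_rot: [-0.002, 0.778, 0.629, -0.001]
ft_force: [-0.1, 0.0, 0.4]
gripper_width: 0.0515
gripper_force: 0.0
```

```bash
python3 -c "
from h import *
plan([.554,-.115,.071],tool(-.22))"
```

```text
t 12.85 tcp [ 0.5526 -0.1088  0.0856] F [-0.09  0.03  0.36] w 0.0515
shift [-0.038  0.018  0.097] turn [-0.005 -0.001  0.011]
```

>>> carry_out --rows '[[[-0.01, 0.01, 0.03], [0, 0, 0]], [[-0.02, 0.015, 0.07], [0, 0, 0.01]], [[-0.03, 0.015, 0.09], [0, 0, 0.01]], [[-0.03, 0.015, 0.09], [0, 0, 0.01]], [[-0.03, 0.015, 0.09], [0, 0, 0.01]]]'

```text
time_s: 13.27
tcp_pos: [0.5556, -0.1168, 0.0753]
ee_rot: [0.0, 0.781, 0.624, 0.0]
ft_force: [0.1, 0.7, 0.7]
gripper_width: 0.0509
gripper_force: 0.0
```

>>> carry_out --rows '[[[0, 0, 0], [0, 0, 0]], [[0, 0, 0], [0, 0, 0]], [[0, 0, 0], [0, 0, 0]], [[0, 0, 0], [0, 0, 0]], [[0, 0, 0], [0, 0, 0]]]' --hand 0.0 --force 10

```text
time_s: 13.68
tcp_pos: [0.5552, -0.1165, 0.0748]
ee_rot: [-0.0, 0.781, 0.625, 0.0]
ft_force: [-1.8, 0.5, 3.3]
gripper_width: 0.0088
gripper_force: 19.7
```

>>> carry_out --rows '[[[0, 0, 0], [0, 0, 0]], [[0, 0, 0], [0, 0, 0]], [[0, 0, 0], [0, 0, 0]], [[0, 0, 0], [0, 0, 0]], [[0, 0, 0], [0, 0, 0]]]'

```text
time_s: 14.1
tcp_pos: [0.5553, -0.1165, 0.0748]
ee_rot: [-0.0, 0.781, 0.625, 0.0]
ft_force: [-1.6, 1.1, 5.7]
gripper_width: 0.009
gripper_force: 19.9
```

>>> carry_out --rows '[[[0, -0.007, -0.015], [-0.017, 0, 0]], [[0, -0.015, -0.032], [-0.037, 0, 0]], [[0, -0.025, -0.053], [-0.061, 0, 0]], [[0, -0.034, -0.072], [-0.083, 0, 0]], [[0, -0.042, -0.09], [-0.103, 0, 0]]]'

```text
time_s: 14.52
tcp_pos: [0.5484, -0.1151, 0.0882]
ee_rot: [0.032, 0.78, 0.624, 0.026]
ft_force: [0.2, 0.2, -0.6]
gripper_width: 0.0089
gripper_force: 19.7
```

>>> carry_out --rows '[[[0, -0.007, -0.013], [-0.016, 0, 0]], [[0, -0.013, -0.026], [-0.029, 0, 0]], [[0, -0.013, -0.028], [-0.029, 0, 0]], [[0, -0.013, -0.028], [-0.029, 0, 0]], [[0, -0.013, -0.028], [-0.029, 0, 0]]]'

```text
time_s: 14.93
tcp_pos: [0.5466, -0.1145, 0.0919]
ee_rot: [0.04, 0.78, 0.624, 0.032]
ft_force: [-0.3, 0.0, -2.2]
gripper_width: 0.0089
gripper_force: 19.7
```

```bash
python3 -c "
from h import *
s=env.state();print(s['ft_force'],s['moment'])
plan([.5553,-.1165,.0738],tool(-.222))"
```

```text
[-0.28266745  0.0443667  -2.1837095 ] [0.02837292 0.29364161 0.03971531]
t 14.93 tcp [ 0.5466 -0.1145  0.0919] F [-0.28  0.04 -2.18] w 0.0089
shift [-0.     0.047  0.126] turn [ 0.131 -0.     0.001]
```

Blue bears 2.2 N, so it is light and red is the full one. I'll lower blue, then go back to red's black handle.

>>> carry_out --rows '[[[0, 0.007, 0.019], [0.022, 0, 0]], [[0, 0.015, 0.04], [0.046, 0, 0]], [[0, 0.023, 0.061], [0.07, 0, 0]], [[0, 0.03, 0.081], [0.092, 0, 0]], [[0, 0.038, 0.1], [0.111, 0, 0]]]'

```text
time_s: 15.35
tcp_pos: [0.5541, -0.1163, 0.0769]
ee_rot: [0.006, 0.781, 0.625, 0.004]
ft_force: [-0.5, 1.1, -1.5]
gripper_width: 0.0093
gripper_force: 19.7
```

>>> carry_out --rows '[[[0, 0.003, 0.01], [0.01, 0, 0]], [[0, 0.007, 0.021], [0.02, 0, 0]], [[0, 0.008, 0.023], [0.02, 0, 0]], [[0, 0.008, 0.023], [0.02, 0, 0]], [[0, 0.008, 0.023], [0.02, 0, 0]]]'

```text
time_s: 15.77
tcp_pos: [0.5551, -0.1167, 0.0748]
ee_rot: [0.0, 0.781, 0.624, 0.0]
ft_force: [-2.2, 1.2, 5.0]
gripper_width: 0.009
gripper_force: 20.4
```

>>> carry_out --rows '[[[0, 0, 0], [0, 0, 0]], [[0, 0, 0], [0, 0, 0]], [[0, 0, 0], [0, 0, 0]], [[0, 0, 0], [0, 0, 0]], [[0, 0, 0], [0, 0, 0]]]' --hand 0.6

```text
time_s: 16.18
tcp_pos: [0.555, -0.1165, 0.0742]
ee_rot: [0.0, 0.781, 0.625, 0.0]
ft_force: [-0.1, 0.4, 0.2]
gripper_width: 0.0516
gripper_force: 0.0
```

>>> carry_out --rows '[[[0, 0, -0.1], [0, 0, 0]], [[0, 0, -0.3], [0, 0, 0]], [[0, 0, -0.55], [0, 0, 0]], [[0, 0, -0.75], [0, 0, 0]], [[0, 0, -0.85], [0, 0, 0]]]'

```text
time_s: 16.6
tcp_pos: [0.5563, -0.1172, 0.206]
ee_rot: [0.002, 0.781, 0.624, 0.002]
ft_force: [1.0, 0.7, -0.5]
gripper_width: 0.0512
gripper_force: 0.0
```

```bash
python3 -c "
from h import *
plan([.478,.1,.20],tool(-.045))
p=env.camera_params('top');I=env.get_image('top')[:,:,::-1].copy()
o=ortho(I,p,.34,.66,-.37,.40,.06,1000);o[:, 520:]=ortho(I,p,.34,.66,-.37,.40,.018,1000)[:,520:]
cv2.imwrite('pics/ortho2.png',o)"
```

```text
t 16.6 tcp [ 0.5563 -0.1172  0.206 ] F [ 0.98  0.67 -0.5 ] w 0.0512
shift [ 1.298 -0.829  0.036] turn [ 0.007 -0.    -0.226]
```

View pics/ortho2.png

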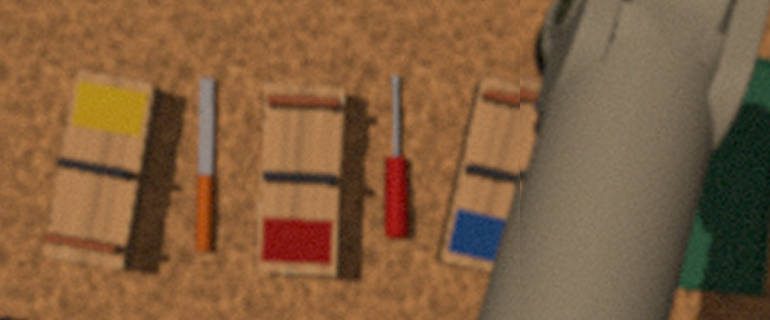

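The boxes stand where they were to within a couple of pixels, and the red box's black bar is at (301,178). Next I'll fit the tray from the first top picture while moving on.

```bash
python3 -c "
from h import *
p=env.camera_params('top');I=cv2.imread('pics/top0.png').astype(int)
b,g,r=I[...,0],I[...,1],I[...,2]
m=((g>r+15)&(g>b+5)).astype(np.uint8);m[:150]=0;m[280:]=0;m[:,:370]=0;m[:,470:]=0
m=cv2.morphologyEx(m,cv2.MORPH_OPEN,np.ones((3,3)))
ct=np.argwhere(m)[:,::-1]
for z in(.018,.009): 
  W=unproj(p,ct,z)[:,:2];print(len(ct),W.mean(0),cv2.minAreaRect((W*1000).astype(np.float32)))
plan([.480,.1,.20],tool(-.045))"
```

```text
3720 [ 0.48712631 -0.30967489] ((488.12322998046875, -310.1495056152344), (127.66849517822266, 234.01194763183594), 83.9449462890625)
3720 [ 0.4877331  -0.31240067] ((488.737060546875, -312.87860107421875), (128.56411743164062, 235.6536407470703), 83.9449462890625)
t 16.65 tcp [ 0.5572 -0.1174  0.2077] F [ 0.77 -0.19  2.04] w 0.0511
shift [ 1.3   -0.822  0.046] turn [ 0.011 -0.001 -0.226]
```

>>> carry_out --rows '[[[0.15, -0.1, 0], [0, 0, -0.04]], [[0.35, -0.22, 0.01], [0, 0, -0.09]], [[0.56, -0.35, 0.02], [0, 0, -0.14]], [[0.78, -0.49, 0.03], [0, 0, -0.18]], [[0.98, -0.62, 0.04], [0, 0, -0.226]]]'

```text
time_s: 17.07
tcp_pos: [0.4955, 0.0492, 0.1954]
ee_rot: [0.0, 0.722, 0.692, 0.0]
ft_force: [1.8, 0.9, -0.7]
gripper_width: 0.0518
gripper_force: 0.0
```

```bash
python3 -c "
from h import *
plan([.480,.1,.20],tool(-.045))"
```

```text
t 17.07 tcp [0.4955 0.0492 0.1954] F [ 1.77  0.87 -0.68] w 0.0518
shift [ 0.334 -0.118 -0.031] turn [ 0.001 -0.     0.003]
```

>>> carry_out --rows '[[[0.15, -0.06, 0.1], [0, 0, 0]], [[0.28, -0.1, 0.2], [0, 0, 0]], [[0.33, -0.115, 0.3], [0, 0, 0]], [[0.33, -0.115, 0.4], [0, 0, 0]], [[0.33, -0.115, 0.4], [0, 0, 0]]]'

```text
time_s: 17.48
tcp_pos: [0.4794, 0.098, 0.1328]
ee_rot: [-0.001, 0.722, 0.692, -0.002]
ft_force: [-1.1, -0.3, -0.6]
gripper_width: 0.0514
gripper_force: 0.0
```

```bash
python3 -c "
from h import *
plan([.480,.0995,.071],tool(-.045))"
```

```text
t 17.48 tcp [0.4794 0.098  0.1328] F [-1.11 -0.27 -0.56] w 0.0514
shift [0.011 0.005 0.412] turn [-0.005  0.002  0.004]
```

>>> carry_out --rows '[[[0.01, 0, 0.1], [0, 0, 0]], [[0.01, 0, 0.22], [0, 0, 0]], [[0.01, 0, 0.32], [0, 0, 0]], [[0.01, 0, 0.38], [0, 0, 0]], [[0.01, 0, 0.41], [0, 0, 0]]]'

```text
time_s: 17.9
tcp_pos: [0.4813, 0.0984, 0.0735]
ee_rot: [0.0, 0.723, 0.691, -0.0]
ft_force: [0.3, 0.2, 0.6]
gripper_width: 0.0511
gripper_force: 0.0
```

>>> carry_out --rows '[[[0, 0, 0], [0, 0, 0]], [[0, 0, 0], [0, 0, 0]], [[0, 0, 0], [0, 0, 0]], [[0, 0, 0], [0, 0, 0]], [[0, 0, 0], [0, 0, 0]]]' --hand 0.0 --force 60

```text
time_s: 18.32
tcp_pos: [0.4819, 0.0992, 0.0752]
ee_rot: [0.0, 0.723, 0.691, 0.001]
ft_force: [-2.0, -1.0, 5.9]
gripper_width: 0.0076
gripper_force: 58.6
```

>>> carry_out --rows '[[[0, 0, 0], [0, 0, 0]], [[0, 0, 0], [0, 0, 0]], [[0, 0, 0], [0, 0, 0]], [[0, 0, 0], [0, 0, 0]], [[0, 0, 0], [0, 0, 0]]]'

```text
time_s: 18.73
tcp_pos: [0.4819, 0.0991, 0.0752]
ee_rot: [0.0, 0.723, 0.691, 0.001]
ft_force: [-3.2, -0.8, 5.2]
gripper_width: 0.0079
gripper_force: 58.7
```

>>> carry_out --rows '[[[0, 0, -0.04], [0, 0, 0]], [[0, 0, -0.12], [0, 0, 0]], [[0, 0, -0.22], [0, 0, 0]], [[0, 0, -0.35], [0, 0, 0]], [[0, 0, -0.5], [0, 0, 0]]]'

```text
time_s: 19.15
tcp_pos: [0.4801, 0.0986, 0.1488]
ee_rot: [-0.0, 0.723, 0.691, -0.001]
ft_force: [0.9, 0.2, -6.8]
gripper_width: 0.0076
gripper_force: 58.7
```

>>> carry_out --rows '[[[0, 0, -0.14], [0, 0, 0]], [[0, 0, -0.28], [0, 0, 0]], [[0, 0, -0.4], [0, 0, 0]], [[0, 0, -0.48], [0, 0, 0]], [[0, 0, -0.52], [0, 0, 0]]]'

```text
time_s: 19.57
tcp_pos: [0.4817, 0.0989, 0.2288]
ee_rot: [0.001, 0.723, 0.691, 0.001]
ft_force: [0.2, 0.2, -8.2]
gripper_width: 0.0076
gripper_force: 58.8
```

```bash
python3 -c "
from h import *
print(env.state()['gripper_force'])
plan([.488,-.3105,.225],tool(-.106))"
```

```text
58.766722083091736
t 19.57 tcp [0.4817 0.0989 0.2288] F [ 0.2   0.21 -8.17] w 0.0076
shift [-2.725  0.163  0.024] turn [ 0.003 -0.001  0.078]
```

>>> carry_out --rows '[[[-0.06, 0, 0], [0, 0, 0]], [[-0.18, 0.01, 0], [0, 0, 0.02]], [[-0.34, 0.02, 0], [0, 0, 0.03]], [[-0.5, 0.03, 0], [0, 0, 0.04]], [[-0.66, 0.04, 0], [0, 0, 0.05]]]'

```text
time_s: 19.98
tcp_pos: [0.4819, -0.0031, 0.2257]
ee_rot: [-0.0, 0.737, 0.676, -0.001]
ft_force: [1.3, 0.0, -7.3]
gripper_width: 0.0078
gripper_force: 58.7
```

>>> carry_out --rows '[[[-0.17, 0.01, 0], [0, 0, 0.01]], [[-0.34, 0.02, 0], [0, 0, 0.02]], [[-0.51, 0.03, 0], [0, 0, 0.03]], [[-0.68, 0.04, 0], [0, 0, 0.03]], [[-0.85, 0.05, 0], [0, 0, 0.03]]]'

```text
time_s: 20.4
tcp_pos: [0.4781, -0.1307, 0.2259]
ee_rot: [-0.0, 0.745, 0.667, -0.001]
ft_force: [0.1, 0.4, -7.1]
gripper_width: 0.0079
gripper_force: 58.7
```

```bash
python3 -c "
from h import *
plan([.488,-.3105,.225],tool(-.106))"
```

```text
t 20.4 tcp [ 0.4781 -0.1307  0.2259] F [ 0.13  0.42 -7.12] w 0.0079
shift [-1.184  0.197  0.006] turn [-0.002  0.001 -0.004]
```

>>> carry_out --rows '[[[-0.17, 0.03, 0], [0, 0, 0]], [[-0.34, 0.06, 0], [0, 0, 0]], [[-0.51, 0.09, 0], [0, 0, 0]], [[-0.68, 0.11, 0], [0, 0, 0]], [[-0.84, 0.14, 0], [0, 0, 0]]]'

```text
time_s: 20.82
tcp_pos: [0.485, -0.2582, 0.2259]
ee_rot: [-0.001, 0.745, 0.667, -0.001]
ft_force: [-0.2, 0.6, -7.5]
gripper_width: 0.0078
gripper_force: 58.7
```

>>> carry_out --rows '[[[-0.12, 0.02, 0], [0, 0, 0]], [[-0.21, 0.035, 0], [0, 0, 0]], [[-0.26, 0.04, 0], [0, 0, 0]], [[-0.27, 0.045, 0], [0, 0, 0]], [[-0.27, 0.045, 0], [0, 0, 0]]]'

```text
time_s: 21.23
tcp_pos: [0.4888, -0.2968, 0.2264]
ee_rot: [-0.0, 0.745, 0.668, -0.0]
ft_force: [-0.1, -0.1, -7.5]
gripper_width: 0.0076
gripper_force: 58.7
```

```bash
python3 -c "
from h import *
plan([.488,-.3105,.0822],tool(-.106))
p=env.camera_params('wrist');I=env.get_image('wrist')[:,:,::-1].copy()
import pickle;pickle.dump(p,open('w4.pkl','wb'));cv2.imwrite('pics/w4.png',I)"
```

```text
t 21.23 tcp [ 0.4888 -0.2968  0.2264] F [-0.07 -0.12 -7.47] w 0.0076
shift [-0.091  0.005  0.961] turn [-0.001 -0.    -0.004]
```

View pics/w4.png

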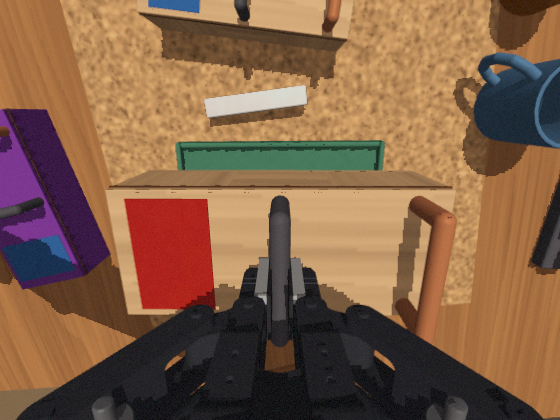

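Wrist view: the tray's near wall corners are at (178,142) and (383,141), and the carried lid's near edge runs (110,187)–(452,188), parallel to the tray. I'll work out both centres.

```bash
python3 -c "
from h import *
import pickle;p=pickle.load(open('w4.pkl','rb'))
def c(uv,z,half):
    a,b=unproj(p,uv,z);d=(b-a)/np.linalg.norm(b-a);n=np.array([d[1],-d[0],0])
    print(np.linalg.norm(b-a),np.arctan2(d[1],d[0]),((a+b)/2+n*half)[:2])
c([[178,142],[383,141]],.018,.065)
c([[110,187],[452,188]],.2112,.04)
print(env.state()['tcp_pos'])"
```

```text
0.23286379500644286 -0.10327332502731133 [ 0.48880476 -0.3114201 ]
0.1839832451184089 -0.1108484128924836 [ 0.49025611 -0.29395979]
[ 0.48936555 -0.29581821  0.2265434 ]
```

>>> carry_out --rows '[[[-0.05, 0, 0.06], [0, 0, 0]], [[-0.1, 0, 0.18], [0, 0, 0]], [[-0.113, 0, 0.34], [0, 0, 0]], [[-0.113, 0, 0.49], [0, 0, 0]], [[-0.113, 0, 0.58], [0, 0, 0]]]'

```text
time_s: 21.7
tcp_pos: [0.487, -0.3118, 0.137]
ee_rot: [-0.001, 0.744, 0.669, -0.0]
ft_force: [-0.5, 0.4, -7.6]
gripper_width: 0.0077
gripper_force: 58.7
```

```bash
python3 -c "
from h import *
plan([.488,-.3128,.0812],tool(-.104))"
```

```text
t 21.7 tcp [ 0.487  -0.3118  0.137 ] F [-0.5   0.35 -7.61] w 0.0077
shift [-0.006  0.008  0.372] turn [-0.003 -0.002 -0.002]
```

>>> carry_out --rows '[[[0, 0.005, 0.08], [0, 0, 0]], [[0, 0.005, 0.16], [0, 0, 0]], [[0, 0.005, 0.23], [0, 0, 0]], [[0, 0.005, 0.29], [0, 0, 0]], [[0, 0.005, 0.33], [0, 0, 0]]]'

```text
time_s: 22.12
tcp_pos: [0.4888, -0.313, 0.0897]
ee_rot: [0.0, 0.744, 0.668, 0.0]
ft_force: [0.8, 0.2, -7.4]
gripper_width: 0.0077
gripper_force: 58.6
```

>>> carry_out --rows '[[[0, 0, 0.01], [0, 0, 0]], [[0, 0, 0.02], [0, 0, 0]], [[0, 0, 0.03], [0, 0, 0]], [[0, 0, 0.035], [0, 0, 0]], [[0, 0, 0.035], [0, 0, 0]]]'

```text
time_s: 22.53
tcp_pos: [0.489, -0.3134, 0.0858]
ee_rot: [0.001, 0.744, 0.668, 0.0]
ft_force: [-0.4, 0.5, -8.6]
gripper_width: 0.0078
gripper_force: 58.7
```

Still hanging at 8 N, about 4–5 mm to go.

>>> carry_out --rows '[[[0, 0, 0.01], [0, 0, 0]], [[0, 0, 0.018], [0, 0, 0]], [[0, 0, 0.025], [0, 0, 0]], [[0, 0, 0.025], [0, 0, 0]], [[0, 0, 0.025], [0, 0, 0]]]'

```text
time_s: 22.95
tcp_pos: [0.4888, -0.3132, 0.0816]
ee_rot: [0.0, 0.744, 0.668, 0.0]
ft_force: [0.3, 0.8, -7.4]
gripper_width: 0.0076
gripper_force: 58.8
```

>>> carry_out --rows '[[[0, 0, 0.005], [0, 0, 0]], [[0, 0, 0.01], [0, 0, 0]], [[0, 0, 0.01], [0, 0, 0]], [[0, 0, 0.01], [0, 0, 0]], [[0, 0, 0.01], [0, 0, 0]]]'

```text
time_s: 23.37
tcp_pos: [0.489, -0.3134, 0.0812]
ee_rot: [0.0, 0.744, 0.668, 0.001]
ft_force: [-3.9, 3.2, 4.6]
gripper_width: 0.0077
gripper_force: 60.1
```

It is down (+4.6 N). Releasing and withdrawing.

>>> carry_out --rows '[[[0, 0, 0], [0, 0, 0]], [[0, 0, 0], [0, 0, 0]], [[0, 0, 0], [0, 0, 0]], [[0, 0, 0], [0, 0, 0]], [[0, 0, 0], [0, 0, 0]]]' --hand 0.6

```text
time_s: 23.78
tcp_pos: [0.4891, -0.3134, 0.0804]
ee_rot: [0.001, 0.744, 0.668, 0.0]
ft_force: [0.8, 0.2, -0.3]
gripper_width: 0.0512
gripper_force: 0.0
```

>>> carry_out --rows '[[[0, 0, -0.1], [0, 0, 0]], [[0, 0, -0.3], [0, 0, 0]], [[0, 0, -0.55], [0, 0, 0]], [[0, 0, -0.78], [0, 0, 0]], [[0, 0, -0.95], [0, 0, 0]]]'

```text
time_s: 24.2
tcp_pos: [0.4891, -0.3139, 0.2259]
ee_rot: [0.002, 0.744, 0.668, 0.001]
ft_force: [-0.3, 0.6, 0.2]
gripper_width: 0.0512
gripper_force: 0.0
```

>>> carry_out --rows '[[[0, -0.1, -0.1], [0, 0, 0]], [[0, -0.2, -0.2], [0, 0, 0]], [[0, -0.2, -0.3], [0, 0, 0]], [[0, -0.2, -0.3], [0, 0, 0]], [[0, -0.2, -0.3], [0, 0, 0]]]'

```text
time_s: 24.62
tcp_pos: [0.4593, -0.3102, 0.2683]
ee_rot: [0.001, 0.744, 0.668, 0.001]
ft_force: [-0.3, 0.8, -1.4]
gripper_width: 0.051
gripper_force: 0.0
```

```bash
python3 -c "
from h import *
import pickle;p=env.camera_params('wrist');I=env.get_image('wrist')[:,:,::-1].copy()
pickle.dump(p,open('w5.pkl','wb'));cv2.imwrite('pics/w5.png',I)
plan([.489,-.313,.25],tool(-.104))"
```

```text
t 24.67 tcp [ 0.4592 -0.3098  0.2673] F [-1.25  0.8   0.28] w 0.051
shift [-0.     0.2    0.115] turn [ 0.001 -0.    -0.003]
```

View pics/w5.png

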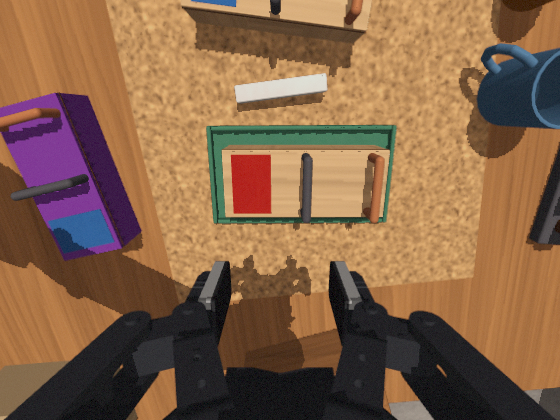

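Wrist view: the red box is flat in the tray. Its lid corners are at about (222,149), (390,149), (387,217) and (223,217); the tray's outer corners are at (208,127), (395,126), (389,222) and (215,223). I'll check the centring numerically.

```bash
python3 -c "
from h import *
import pickle;p=pickle.load(open('w5.pkl','rb'))
L=unproj(p,[[222,149],[390,149],[387,217],[223,217]],.066);T=unproj(p,[[208,127],[395,126],[389,222],[215,223]],.018)
Rt=tool(-.104).inv()
for W in(L,T): print(W.mean(0)[:2].round(4),np.linalg.norm(np.diff(W,axis=0),axis=1).round(3))
print('offset along width,length',Rt.apply(L.mean(0)-T.mean(0)).round(4))"
```

```text
[ 0.4908 -0.3113] [0.189 0.081 0.198]
[ 0.4899 -0.3123] [0.234 0.128 0.241]
offset along width,length [ 0.001   0.0009 -0.048 ]
```

Centred to about 1 mm. Handing in.

```bash
python3 -c "
from h import *
print(env.hand_in())"
```

```text
the job is handed in; nothing more can be done
None
```

I tipped red, yellow and blue in that order; red was the heavy one (4.6 N at its bar, against 2.0 N for yellow and 2.2 N for blue). It now lies flat in the green tray, centred to about 1 mm, and was released only once it was down. In the pictures the light boxes and bystanders show no visible movement, though I took no full view at the very end, and the job was handed in after about 25 s.

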